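# Prick-mark a wooden tag with the automatic punch

## Robot

A 7-joint arm with a two-finger parallel gripper is mounted at the origin on the work surface; the furniture and walls round the work are solid. World frame = base frame: x ahead of the robot, y to its left, z up, the work surface at z = 0. Lengths are in m, angles in rad, forces in N, time in s.
With the tool pointing down it reaches from about 0.4 to 0.875 m from the base axis. Payload 19.3 kg.
Tool frame: the origin (TCP) lies on the centre line of the jaws, within the pads' length; the fingertips stand 14 mm ahead of it and the grasp point (between the pads) lies 5 mm behind it; x points along the fingers, y is the direction in which the jaws open and shut, and the axes are right-handed (so a half turn about x gives the same grasp; the last joint's range is limited). The gripper opens to 85 mm and grips with 20 to 120 N. Pads are 22 mm wide; open, the fingers measure 114 mm over their backs; the gripper's body (76 mm by 85 mm) begins 54 mm behind the grasp point. The pads swing forward as they close: fully open they stand 13 mm farther back than shut.
Start: joints at [-1.29, 0.521, -0.036, 1.599, 0.021, 1.021, -0.113], TCP at [0.215, 0.587, 0.245] pointing down, gripper open.
Joint ranges: [-2.91, 2.91], [-0.3, 2.13], [-1.5, 1.42], [0.17, 2.43], [-1.26, 4.41], [0.16, 1.93], [-2.52, 2.52]. Speed limits (rad/s): [1.89, 1.89, 2.39, 2.39, 3.01, 3.01, 3.01].

## Interface

Orientations are given as [roll, pitch, yaw] about the fixed x, y, z axes, in that order (R = Rz(yaw) Ry(pitch) Rx(roll)).
In Python, from workcell import monitor, optics, bot gives the robot as it stands.
- The arm moves only by the tool arm_command, never from a script. Its arguments are lists of equal length, an entry for each row: "delta_pos": the shift along the tool's x, y, z as a fraction of full scale, a list of three; "rotation": the turn, a rotation vector about the tool's x, y, z as a fraction of full scale, a list of three. In form: {"delta_pos": [[dx, dy, dz], ...], "rotation": [[wx, wy, wz], ...]}. A call has 1 to 10 rows; each row shifts and turns the pose as measured when the row begins, along the tool's axes as they then stand; what a row does not reach is not made up. Full scale, the value 1, is 30 mm for a shift and 6 degrees for a turn. A row lasts 1/10 s, in which the tool goes at most 50 mm and 8.59 degrees, less where a joint would pass 70% of its speed; a pose out of reach is approached as far as the arm can. A call with a number of a shift or a turn outside -1 to 1 is refused whole. A call with a gripper value outside its range is refused whole. "gripper" is the closure, from -1 (fully open) to 1 (shut), so that 0 is half open, set as the call begins (left out, the last holds). The fingers move at their own pace and stop on an object; "grip_force" is the grip in N (left out, the last holds). Time passes only in rows, so rows that do not move let the fingers close. It gives the time, the measured TCP pose, the force and the opening at its end, in the units of the state.
- monitor.observe(): the state, without advancing time (a new reading comes with each control period).
- optics.grab_frame(name): name is "scene" or "top" or "wrist"; returns the picture (384x512x3 uint8, red, green, blue); there is no depth.
- optics.camera_params(name): a dict with "fx", "fy", "cx", "cy" (pixels), "dist_coeffs" ([k1, k2, p1, p2, k3] as OpenCV has them; the pictures are not rectified), "origin" and "rotation" of the camera in the world. Camera axes: x right, y down, z forward; pixel columns grow to the right and rows downward; lengths in m; the calibration is good to about 2 mm. A picture is of the moment at which its call begins: read the wrist's pose just before it. camera_params takes no time and is no camera call; for the wrist camera it gives the pose at the moment of the call.
- bot.job_done(): hands the job in, once; it reports no verdict.
The state is a dict: "clock": time; "qpos": joint angles; "qd": joint speeds; "joint_efforts": joint torques, N m; "position": TCP position; "tool_rot": TCP orientation; "force": force on the tool from outside, world axes, zero at the start; "moment": the same for the moment, N m; "grip_width": finger opening in m.
Only numpy, scipy, OpenCV 4.12 (cv2) and the standard library are available. Lean on these libraries where they do the work, as an engineer would, in place of code of your own. Each camera call takes 0.05 s, during which the arm holds its last target. There are 200 camera calls.

## Task

Take the automatic punch out of its stand, put its point down the flared guide of the marking jig and press straight down on the wooden tag just until the punch's spring trips, without leaning on it hard. Do not trip it anywhere else. Then hang the punch back in its stand, point down and fully home, and let go, leaving the things around undisturbed.

Things in the scene. Friction and masses are not known exactly. Their poses are not given: they have to be found in the camera images.
- punch: Steel automatic centre punch, 154 mm long, 0.34 kg, point down in the stand. Origin: tip of the fully-out point; z runs from point to cap. Along z in mm: point, 6 in diameter, 0-40; nose cone, 9 to 16 in diameter, 40-54; barrel, 16 in diameter, to 80; collar, 28 in diameter, 80-85; ribbed round grip, 22 in diameter, 85-147 (hold it at about 118); cap to 154.
- punch_tip (a joint): how far the sprung point is pushed in, m: 0 fully out, past 0.007 tripped, 0.010 hard stop. It takes 4 N at first, rising to 9 to 12 N near 5 mm, where the spring trips and the force drops at once to about 4 N; at the hard stop it climbs steeply again. When the load is taken off, the point springs fully out again by itself.
- punch_point (a point): the very tip of the punch's moving point
- punch_stand: dark turned-wood stand fixed to the cart: foot 80 mm in diameter, upright tube of outside diameter 31 mm, bore 19.6 mm, rim 88 mm above the cart. Origin: centre of its underside on the cart, z up. The hung punch's collar rests on the rim, the punch's origin then being 8 mm above this origin on its axis.
- marking_jig: steel jig fixed to the cart: base 110 x 70 x 10 mm, a bridge 30 mm wide across its middle with a flared guide on it, 41 mm high in all. Origin: centre of its underside, z up, long side along x. A pale wooden tag blank, 100 x 42 mm in plan, is clamped flat under the bridge; blanks differ in thickness: the top lies 12 to 24 mm above the cart.
- guide_mouth (a point): centre of the guide's flared mouth, 41 mm above the cart; the mouth is 20 mm in diameter inside, narrowing over 9 mm to a 10.5 mm bore straight down through the bridge (underside 26 mm above the cart) to the tag, whose surface lies 17 to 29 mm below this point
- honey_jar: bystander: jar with a screw lid, 58 x 62 x 86 mm, origin under its centre
- spice_jar: bystander: slim spice jar with dark cap, 41 mm in diameter, 105 mm tall, origin under its centre
- tea_glass: bystander: waisted clear tea glass, 66 mm in diameter, 82 mm tall, origin under its centre
- salt_bowl: bystander: small pale bowl, 85 mm in diameter, 35 mm tall, origin under its centre

How it is judged:
By the outcome, as a careful person would: the job done as asked, in the order asked, and still so for the second after the job is handed in, with the robot touching nothing.
It also fails if it takes over 54 s, if anything falls off the work surface, if the arm or the gripper's body presses on something with over 40 N, if the wrist force passes 120 N, or if a joint passes its speed limit or range.

## Working session

There is one attempt and no reset: what is moved stays moved. The work goes in short steps, Python scripts to look and compute and a tool call to move; the robot and the scene stay as the last step left them, time stands still between calls to the robot, and variables do not carry over. Pictures are saved under pics/ and viewed, about 8 in all and at most 12, crops included, and the job is handed in when it is done.

Besides the shell and the picture viewer there is one more tool, called after ">>>" by a JSON object that holds its "method" and its "body", one argument or row to a line. arm_command: Moves the arm, as the interface text tells. Its arguments: {"type":"object","properties":{"delta_pos":{"type":"array","items":{"type":"array","items":{"type":"number"}}},"rotation":{"type":"array","items":{"type":"array","items":{"type":"number"}}},"gripper":{"type":"number"},"grip_force":{"type":"number"}},"required":["delta_pos","rotation"]}

```bash
mkdir -p pics
cat > h.py <<'E'
import numpy as np, cv2
from workcell import monitor, optics, bot
from scipy.spatial.transform import Rotation as R
def ray(p,uv):
    K=np.array([[p['fx'],0,p['cx']],[0,p['fy'],p['cy']],[0,0,1.]])
    n=cv2.undistortPoints(np.array([[uv]],float),K,np.array(p['dist_coeffs'],float))[0,0]
    d=np.array(p['rotation'])@np.array([n[0],n[1],1]); return np.array(p['origin']),d/np.linalg.norm(d)
def onz(p,uv,z):
    o,d=ray(p,uv); return o+d*(z-o[2])/d[2]
def proj(p,X):
    K=np.array([[p['fx'],0,p['cx']],[0,p['fy'],p['cy']],[0,0,1.]]); Rm=np.array(p['rotation']).T
    return cv2.projectPoints(np.atleast_2d(X).astype(float),cv2.Rodrigues(Rm)[0],-Rm@np.array(p['origin']),K,np.array(p['dist_coeffs'],float))[0][:,0]
def grab(n,f=None):
    p=optics.camera_params(n); im=optics.grab_frame(n)[:,:,::-1].copy()
    if f: cv2.imwrite('pics/'+f+'.png',im)
    return p,im
E
python3 - <<'E'
from h import *
np.set_printoptions(precision=4,suppress=True)
a=[]
for n in ['scene','top','wrist']:
    p,im=grab(n,n+'0'); print(n,p); a.append(im)
s=monitor.observe(); print(s)
cv2.imwrite('pics/both0.png',np.vstack([cv2.resize(x,(400,300)) for x in a[1:]]))
E
```

```text
scene {'fx': 429.36052666311906, 'fy': 429.36052666311906, 'cx': 251.6133873316572, 'cy': 190.20273770880115, 'dist_coeffs': array([-0.124,  0.   ,  0.   ,  0.   ,  0.   ]), 'origin': array([-0.207 ,  0.4614,  0.6676]), 'rotation': array([-2.2425, -0.0002, -1.9801])}
top {'fx': 450.01763971892524, 'fy': 450.01763971892524, 'cx': 255.8114593135828, 'cy': 189.97012473034079, 'dist_coeffs': array([-0.0961,  0.    ,  0.    ,  0.    ,  0.    ]), 'origin': array([0.3807, 0.1222, 1.3392]), 'rotation': array([-3.0341,  0.0234, -1.5959])}
wrist {'fx': 306.124684031771, 'fy': 306.124684031771, 'cx': 260.3259212461115, 'cy': 192.47263193856173, 'dist_coeffs': array([-0.0247,  0.    ,  0.    ,  0.    ,  0.    ]), 'origin': array([0.138 , 0.6145, 0.3734]), 'rotation': array([2.8183, 0.0024, 1.2199])}
{'clock': 0.15, 'qpos': array([-1.2902,  0.5219, -0.0363,  1.5998,  0.0212,  1.0211, -0.1128]), 'qd': array([-0.0013, -0.0021, -0.0026, -0.0023,  0.0011,  0.0008,  0.0006]), 'joint_efforts': array([  0.0028, -92.7392,   1.9809, -37.0056,   0.0179,   0.0065,
        -0.    ]), 'position': array([0.2147, 0.5867, 0.2449]), 'tool_rot': array([-1.5204,  1.5699, -1.8713]), 'force': array([ 0.0003, -0.4845,  1.0453]), 'moment': array([ 0.0161,  0.016 , -0.0053]), 'grip_width': 0.08522790130429254}
```

View pics/top0.png

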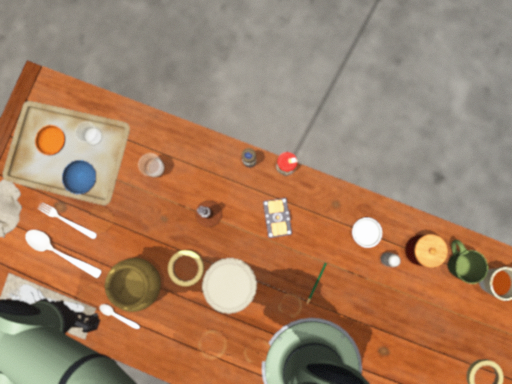

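View pics/scene0.png

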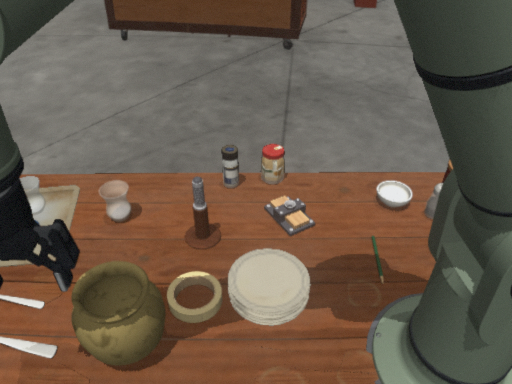

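The top view shows the stand and punch at about (205,212) and the jig at (278,217). The spice jar is at (249,158), the honey jar at (288,162), the glass at (151,164) and the bowl at (367,233). The scene view shows the punch cap at (198,180), the stand foot at (203,236) and the jig at (290,214).

```bash
sed -i "s/np.array(p\['rotation'\])/R.from_euler('xyz',p['rotation']).as_matrix()/g" h.py
python3 - <<'E'
from h import *
np.set_printoptions(precision=4,suppress=True)
t=cv2.imread('pics/top0.png'); s=cv2.imread('pics/scene0.png')
c=lambda im,x,y,w,h:cv2.resize(im[y:y+h,x:x+w],(400,300),interpolation=cv2.INTER_CUBIC)
cv2.imwrite('pics/crop.png',np.vstack([np.hstack([c(t,180,190,60,45),c(t,250,195,60,45)]),np.hstack([c(s,150,170,100,75),c(s,250,180,80,60)])]))
pt=optics.camera_params('top');ps=optics.camera_params('scene')
for n,uv,z in [('cap',(204,212),.162),('jig',(278,217),.041),('spice',(249,158),.1),('honey',(288,162),.086),('glass',(151,164),.08),('bowl',(367,233),.035)]: print(n,onz(pt,uv,z))
for n,uv,z in [('cap',(198,180),.162),('foot',(203,236),.01),('jig',(290,203),.041)]: print(n,onz(ps,uv,z))
E
```

```text
cap [0.454  0.2842 0.162 ]
jig [0.4415 0.087  0.041 ]
spice [0.6055 0.1646 0.1   ]
honey [0.5935 0.0554 0.086 ]
glass [0.6005 0.4465 0.08  ]
bowl [ 0.3884 -0.1689  0.035 ]
cap [0.4474 0.2916 0.162 ]
foot [0.4469 0.2929 0.01  ]
jig [0.4387 0.0865 0.041 ]
```

View pics/crop.png

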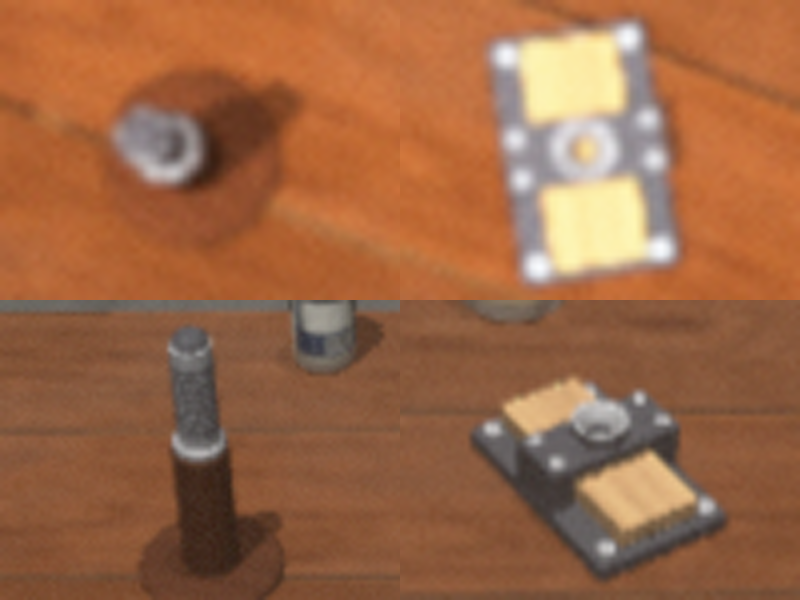

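The crop puts the cap at top-view (201.7,209.5), the foot at (209.5,213) and the jig mouth at (277.4,216.7). In the scene view the cap is at (197.5,180) and the mouth at (290,204).

```bash
cat >> h.py <<'E'
def plan(target,yaw_fix=None):
    s=monitor.observe(); Rm=R.from_euler('xyz',s['tool_rot']); p=np.array(s['position'])
    d=Rm.inv().apply(np.array(target)-p)/.03
    x=Rm.apply([1,0,0]); w=np.cross(x,[0,0,-1]); 
    print('pos',p.round(4),'yaxis',Rm.apply([0,1,0]).round(3),'d/30mm',d.round(3),'tilt(mrad)',(1e3*w).round(1),'rot/6deg',(Rm.inv().apply(w)/np.radians(6)).round(3),'F',np.round(s['force'],2),'w',round(s['grip_width'],4),'t',s['clock'])
def tri(rays):
    A=sum(np.eye(3)-np.outer(d,d) for o,d in rays); b=sum((np.eye(3)-np.outer(d,d))@o for o,d in rays); return np.linalg.solve(A,b)
E
python3 - <<'E'
from h import *
np.set_printoptions(precision=4,suppress=True)
pt=optics.camera_params('top');ps=optics.camera_params('scene')
print('cap',onz(pt,(201.7,209.5),.162),onz(ps,(197.5,180),.162),tri([ray(pt,(201.7,209.5)),ray(ps,(197.5,180))]))
print('foot',onz(pt,(209.5,213),.01))
print('jig',onz(pt,(277.4,216.7),.041),onz(ps,(290,204),.041),tri([ray(pt,(277.4,216.7)),ray(ps,(290,204))]))
plan([.447,.290,.245])
E
```

```text
cap [0.4607 0.2902 0.162 ] [0.4478 0.2925 0.162 ] [0.4609 0.2904 0.1524]
foot [0.4601 0.2887 0.01  ]
jig [0.4424 0.0888 0.041 ] [0.4356 0.0881 0.041 ] [0.4416 0.0869 0.0361]
pos [0.2147 0.5867 0.2449] yaxis [ 0.344  0.939 -0.001] d/30mm [ 0.002 -6.627 10.67 ] tilt(mrad) [ 0.8 -0.3  0. ] rot/6deg [0.    0.    0.008] F [ 0.   -0.48  1.05] w 0.0852 t 0.15
```

>>> {"method": "arm_command", "body": {
  "delta_pos": [
    [0,-0.66,1],
    [0,-0.66,1],
    [0,-0.66,1],
    [0,-0.66,1],
    [0,-0.66,1],
    [0,-0.66,1],
    [0,-0.66,1],
    [0,-0.66,1],
    [0,-0.66,1],
    [0,-0.66,1]
  ],
  "rotation": [
    [0,0,0],
    [0,0,0],
    [0,0,0],
    [0,0,0],
    [0,0,0],
    [0,0,0],
    [0,0,0],
    [0,0,0],
    [0,0,0],
    [0,0,0]
  ],
  "gripper": -1
}}

```text
clock: 1.15
position: [0.4319, 0.2901, 0.2426]
tool_rot: [-2.239, 1.567, -2.581]
force: [1.4, -0.1, -0.3]
grip_width: 0.0855
```

Run:
```python
from h import *
plan([.459,.290,.245])
p,im=grab('wrist','w1')
print(p['origin'],proj(p,[[.46,.29,.162],[.46,.29,.088],[.44,.088,.041]]))
```

```text
pos [0.4319 0.2901 0.2426] yaxis [ 0.335  0.942 -0.003] d/30mm [-0.084  0.298  0.852] tilt(mrad) [ 2.1 -3.4  0. ] rot/6deg [ 0.    -0.024  0.03 ] F [ 1.44 -0.07 -0.34] w 0.0855 t 1.15
[0.35539645 0.31745614 0.37136581] [[273.72026477 240.15451865]
 [270.9599572  205.53571453]
 [104.63268827 229.47214093]]
```

View pics/w1.png

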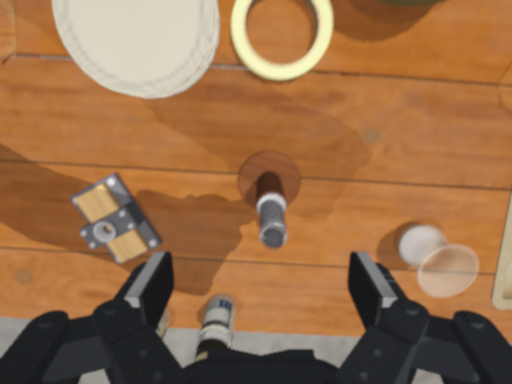

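The cap appears at (273.5,239) and the mouth at (104,231). Both are within 1–2 px of what I predicted for a stand at (0.460,0.290) and a jig at (0.441,0.087).

>>> {"method": "arm_command", "body": {
  "delta_pos": [
    [0.3,0.16,0.46],
    [0.4,0.15,0.45],
    [0.5,0,0],
    [0,0,0]
  ],
  "rotation": [
    [0,-0.024,0.03],
    [0,0,0],
    [0,0,0],
    [0,0,0]
  ]
}}

```text
clock: 1.6
position: [0.4678, 0.2831, 0.2042]
tool_rot: [-0.339, 1.568, -0.69]
force: [-0.8, -0.1, -1.2]
grip_width: 0.0851
```

Run:
```python
from h import *
np.set_printoptions(precision=4,suppress=True)
plan([.46,.290,.121])
p,im=grab('wrist','w2')
print(proj(p,[[.46,.29,.162],[.46,.29,.093],[.4415,.087,.041]]))
g=cv2.resize(im[150:384,50:400],None,fx=2.2,fy=2.2,interpolation=cv2.INTER_CUBIC); cv2.imwrite('pics/w2c.png',g)
```

```text
pos [0.4678 0.2831 0.2042] yaxis [ 0.344  0.939 -0.001] d/30mm [ 2.771  0.13  -0.332] tilt(mrad) [2.1 2.5 0. ] rot/6deg [-0.     0.029  0.01 ] F [-0.83 -0.08 -1.23] w 0.0851 t 1.6
[[267.6983 215.3497]
 [265.984  182.2867]
 [ 76.1183 215.9197]]
```

View pics/w2c.png

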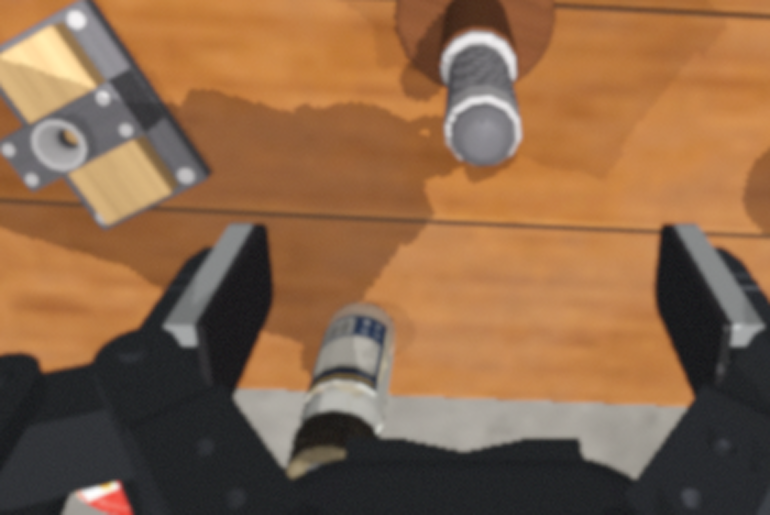

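Run:
```python
from h import *
np.set_printoptions(precision=4,suppress=True)
p,im=grab('wrist','w3')
cv2.imwrite('pics/x.png',im)
im2=cv2.imread('pics/w2.png'); print(np.abs(im.astype(int)-im2).mean())
for uv in [(269,210.5)]: print('cap',onz(p,uv,.162))
for uv in [(266.5,181.5)]: print('collar',onz(p,(50+479/2.2,150+62/2.2),.093))
print('jig',onz(p,(77.3,215.9),.041))
# cap mask: bright-grey low-saturation blob
hsv=cv2.cvtColor(im,cv2.COLOR_BGR2HSV); m=((hsv[...,1]<60)&(hsv[...,2]>70)).astype(np.uint8)
n,l,st,c=cv2.connectedComponentsWithStats(m)
for i in range(1,n):
    if st[i,4]>60: print(st[i],c[i])
plan([.46,.29,.121])
```

```text
1.9268578423394098
cap [0.4581 0.292  0.162 ]
collar [0.4579 0.2928 0.093 ]
jig [0.4426 0.0879 0.041 ]
[  24    0  175   59 7284] [116.8896  23.2252]
[ 229    0   95   31 1195] [276.5925  15.969 ]
[  40  149  105  104 3051] [ 90.628  200.6109]
[ 249  163   37   61 1804] [267.3969 193.1746]
[ 414  206   65   72 1802] [438.4312 228.9362]
[124 252  41  56 761] [142.6557 279.6413]
[356 252  42  56 790] [378.2772 279.8949]
[460 259  46   3  71] [481.3099 259.6197]
[ 155  290  209   78 5250] [254.0888 335.9891]
[  0 317  33  42 704] [ 10.4048 331.7812]
[ 78 368  26  16 197] [ 88.731 376.797]
[411 368  33  16 375] [426.2987 377.1733]
pos [0.4682 0.2836 0.206 ] yaxis [0.343 0.939 0.001] d/30mm [ 2.831  0.105 -0.343] tilt(mrad) [0.8 4.3 0. ] rot/6deg [-0.     0.041 -0.007] F [-0.62  0.17 -0.69] w 0.0855 t 1.7
```

>>> {"method": "arm_command", "body": {
  "delta_pos": [
    [0.2,0.15,-0.4],
    [0.5,0,0],
    [0.6,0,0],
    [0.6,0,0],
    [0.4,0,0],
    [0.1,0,0],
    [0,0,0],
    [0,0,0]
  ],
  "rotation": [
    [0,0.03,0],
    [0,0,0],
    [0,0,0],
    [0,0,0],
    [0,0,0],
    [0,0,0],
    [0,0,0],
    [0,0,0]
  ]
}}

```text
clock: 2.5
position: [0.4548, 0.2996, 0.1344]
tool_rot: [1.343, 1.563, 0.998]
force: [0.0, 0.5, 1.2]
grip_width: 0.0854
```

Run:
```python
from h import *
np.set_printoptions(precision=4,suppress=True)
plan([.458,.292,.121])
p,im=grab('wrist','w4')
print(proj(p,[[.458,.292,.162],[.458,.292,.093]]))
cv2.imwrite('pics/w4c.png',cv2.resize(im[100:384,130:400],None,fx=2.1,fy=2.1))
```

```text
pos [0.4548 0.2996 0.1344] yaxis [0.338 0.941 0.007] d/30mm [ 0.447 -0.205  0.185] tilt(mrad) [-6.3  4.1  0. ] rot/6deg [-0.     0.016 -0.07 ] F [0.03 0.51 1.15] w 0.0854 t 2.5
[[247.1878 317.4922]
 [251.0511 238.8138]]
```

View pics/w4c.png

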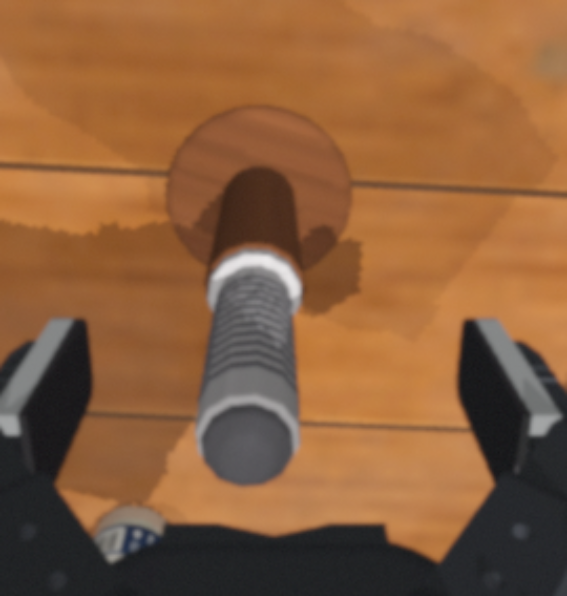

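The cap face is at about (247.6,312), against a prediction of (247,317), so it is inside the jaws. I'll measure the pose noise while the arm holds.

Run:
```python
from h import *
np.set_printoptions(precision=4,suppress=True)
P=[]
for i in range(6):
    optics.grab_frame('wrist'); s=monitor.observe(); P.append(s['position']); print(s['position'],s['tool_rot'].round(3),s['force'].round(2))
p=optics.camera_params('wrist'); print(np.mean(P,0),onz(p,(247.6,311.9),.162),onz(p,(130+255/2.1,100+283/2.1),.093))
plan([.458,.292,.121])
```

```text
[0.455  0.2995 0.1345] [1.323 1.563 0.979] [ 0.67 -0.26  0.27]
[0.455  0.2994 0.1345] [1.325 1.563 0.98 ] [ 0.3  -0.72 -0.41]
[0.455  0.2993 0.1344] [1.323 1.563 0.978] [-0.71 -0.29 -0.06]
[0.455  0.2993 0.1343] [1.325 1.563 0.98 ] [ 0.67  0.3  -0.24]
[0.4549 0.2992 0.1342] [1.336 1.563 0.992] [ 1.   -0.01  0.67]
[0.4549 0.2992 0.1341] [1.337 1.564 0.992] [ 0.24 -0.76  0.39]
[0.4549 0.2993 0.1344] [0.4553 0.2929 0.162 ] [0.4555 0.2929 0.093 ]
pos [0.4549 0.2992 0.1341] yaxis [0.338 0.941 0.007] d/30mm [ 0.437 -0.194  0.178] tilt(mrad) [-6.1  4.   0. ] rot/6deg [-0.     0.016 -0.068] F [ 0.24 -0.76  0.39] w 0.0856 t 2.85
```

>>> {"method": "arm_command", "body": {
  "delta_pos": [
    [0.2,-0.1,0.05],
    [0.2,-0.08,0.04],
    [0.05,0,0],
    [0,0,0]
  ],
  "rotation": [
    [0,0.01,-0.03],
    [0,0,-0.03],
    [0,0,0],
    [0,0,0]
  ]
}}

```text
clock: 3.25
position: [0.4557, 0.2924, 0.1193]
tool_rot: [-0.176, 1.57, -0.521]
force: [0.7, 0.3, 0.4]
grip_width: 0.0857
```

Run:
```python
from h import *
for i in range(3): optics.grab_frame('wrist')
plan([.4555,.2929,.121])
```

```text
pos [0.4559 0.2926 0.1197] yaxis [0.338 0.941 0.   ] d/30mm [-0.043  0.005 -0.014] tilt(mrad) [-0.2  0.9  0. ] rot/6deg [-0.     0.007 -0.005] F [-0.27  0.55  0.5 ] w 0.0851 t 3.4
```

>>> {"method": "arm_command", "body": {
  "delta_pos": [
    [0,0,0],
    [0,0,0],
    [0,0,0],
    [0,0,0],
    [0,0,0],
    [0,0,0],
    [0,0,0],
    [0,0,0]
  ],
  "rotation": [
    [0,0,0],
    [0,0,0],
    [0,0,0],
    [0,0,0],
    [0,0,0],
    [0,0,0],
    [0,0,0],
    [0,0,0]
  ],
  "gripper": 1,
  "grip_force": 80
}}

```text
clock: 4.2
position: [0.456, 0.2931, 0.1204]
tool_rot: [0.895, 1.569, 0.551]
force: [-0.3, 0.1, 0.4]
grip_width: 0.0199
```

Run:
```python
from h import *
plan([.4555,.2929,.245])
p,im=grab('wrist','w5'); plan([.4555,.2929,.245])
s=monitor.observe(); print(s['force'],s['moment'])
```

```text
pos [0.456  0.2931 0.1204] yaxis [0.338 0.941 0.002] d/30mm [-4.153 -0.005 -0.009] tilt(mrad) [-1.   1.7  0. ] rot/6deg [ 0.     0.012 -0.015] F [-0.27  0.11  0.45] w 0.0199 t 4.2
pos [0.456  0.2931 0.1204] yaxis [0.338 0.941 0.002] d/30mm [-4.152 -0.006 -0.01 ] tilt(mrad) [-1.   1.7  0. ] rot/6deg [-0.     0.012 -0.015] F [-0.   -0.22  0.38] w 0.0206 t 4.25
[-0.0022871  -0.22366198  0.37958936] [-0.02503073  0.04020834 -0.01280617]
```

>>> {"method": "arm_command", "body": {
  "delta_pos": [
    [-0.2,0,0],
    [-0.3,0,0],
    [-0.4,0,0],
    [-0.5,0,0],
    [-0.6,0,0],
    [-0.6,0,0],
    [-0.5,0,0],
    [-0.2,0,0],
    [0,0,0]
  ],
  "rotation": [
    [0,0,0],
    [0,0,0],
    [0,0,0],
    [0,0,0],
    [0,0,0],
    [0,0,0],
    [0,0,0],
    [0,0,0],
    [0,0,0]
  ]
}}

```text
clock: 5.15
position: [0.4555, 0.2925, 0.229]
tool_rot: [0.961, 1.568, 0.616]
force: [-0.1, 0.2, -3.3]
grip_width: 0.0197
```

Run:
```python
from h import *
for i in range(2): optics.grab_frame('wrist')
plan([.4425,.088,.225]); s=monitor.observe(); print(s['qpos'].round(2),s['moment'].round(3))
```

```text
pos [0.4552 0.2923 0.2278] yaxis [0.338 0.941 0.001] d/30mm [ 0.087 -6.552  1.906] tilt(mrad) [-1.   1.5  0. ] rot/6deg [-0.     0.01  -0.013] F [ 0.37  0.15 -4.88] w 0.0204 t 5.25
[-0.71  0.41  0.04  1.85 -0.02  0.89  0.57] [ 0.047  0.025 -0.011]
```

>>> {"method": "arm_command", "body": {
  "delta_pos": [
    [0,-0.3,0.1],
    [0,-0.6,0.17],
    [0,-0.85,0.25],
    [0,-0.95,0.28],
    [0,-0.95,0.28],
    [0,-0.95,0.28],
    [0,-0.8,0.23],
    [0,-0.5,0.15],
    [0,-0.2,0.05],
    [0,0,0]
  ],
  "rotation": [
    [0,0,0],
    [0,0,0],
    [0,0,0],
    [0,0,0],
    [0,0,0],
    [0,0,0],
    [0,0,0],
    [0,0,0],
    [0,0,0],
    [0,0,0]
  ]
}}

```text
clock: 6.25
position: [0.4372, 0.0818, 0.2231]
tool_rot: [-2.159, 1.562, -2.51]
force: [0.3, 0.7, -3.2]
grip_width: 0.0204
```

Run:
```python
from h import *
np.set_printoptions(precision=4,suppress=True)
for i in range(3): optics.grab_frame('wrist')
plan([.4425,.088,.175])
p,im=grab('wrist','w6')
s=monitor.observe();pos=s['position']; ax=R.from_euler('xyz',s['tool_rot']).apply([1,0,0])
print('tip est',pos+ax*.1124,'px',proj(p,[pos+ax*.1124,[.4425,.088,.041]]))
ps,i2=grab('scene')
a=cv2.resize(im[60:384,130:400],(400,480)); b=cv2.resize(i2[80:260,215:365],(400,480)); cv2.imwrite('pics/w6c.png',np.hstack([a,b]))
```

```text
pos [0.4376 0.0838 0.2232] yaxis [ 0.342  0.94  -0.007] d/30mm [1.605 0.197 0.112] tilt(mrad) [ 4.7 -6.7  0. ] rot/6deg [-0.    -0.045  0.064] F [-0.43 -0.41 -3.13] w 0.0202 t 6.4
tip est [0.437  0.0835 0.1108] px [[261.4916 193.4448]
 [267.5883 175.7948]]
```

View pics/w6c.png

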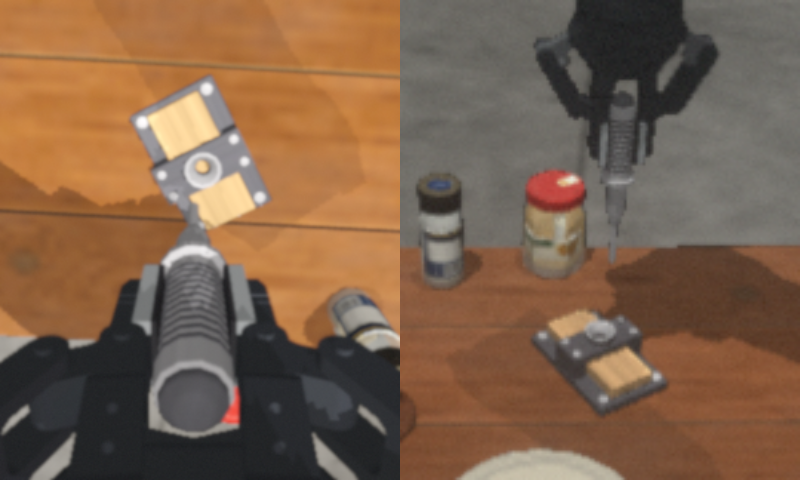

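In the wrist view the tip is at about (257,195) and the mouth at (266,173). The punch hangs nearly straight. I'll lower it to just above the mouth and compare the two there.

>>> {"method": "arm_command", "body": {
  "delta_pos": [
    [0.2,0.14,0.03],
    [0.4,0.1,0.02],
    [0.5,0,0],
    [0.4,0,0],
    [0.15,0,0],
    [0,0,0]
  ],
  "rotation": [
    [0,-0.02,0.03],
    [0,-0.025,0.034],
    [0,0,0],
    [0,0,0],
    [0,0,0],
    [0,0,0]
  ]
}}

```text
clock: 7.1
position: [0.4423, 0.0949, 0.1702]
tool_rot: [1.252, 1.569, 0.909]
force: [-0.4, 1.0, -3.3]
grip_width: 0.0202
```

Run:
```python
from h import *
np.set_printoptions(precision=4,suppress=True)
for i in range(3): optics.grab_frame('wrist')
plan([.4425,.088,.165])
p,im=grab('wrist','w7')
s=monitor.observe();pos=s['position']; ax=R.from_euler('xyz',s['tool_rot']).apply([1,0,0])
print('tip est',pos+ax*.1124,'px',proj(p,[pos+ax*.1124,[.4425,.088,.041]]))
ps,i2=grab('scene','s7'); print('scene',proj(ps,[pos+ax*.1124,[.4425,.088,.041]]))
a=cv2.resize(im[140:240,210:310],(400,400),interpolation=cv2.INTER_CUBIC); b=cv2.resize(i2[165:225,260:320],(400,400),interpolation=cv2.INTER_CUBIC); cv2.imwrite('pics/w7c.png',np.hstack([a,b]))
```

```text
pos [0.4428 0.0948 0.1712] yaxis [0.336 0.942 0.003] d/30mm [ 0.205 -0.216  0.067] tilt(mrad) [-2.1  2.8  0. ] rot/6deg [ 0.     0.018 -0.028] F [ 0.27  0.09 -3.78] w 0.0203 t 7.25
tip est [0.4432 0.0949 0.0589] px [[261.1458 193.6382]
 [253.4489 188.9418]]
scene [[286.1788 196.6806]
 [288.6419 202.1775]]
```

View pics/w7c.png

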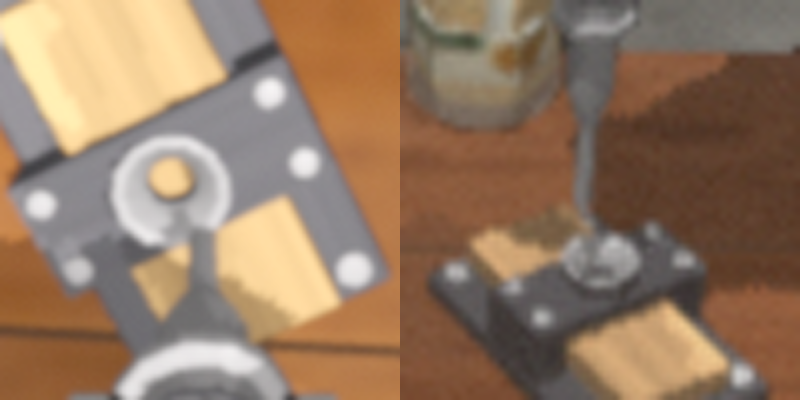

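The tip is at about wrist (261,197) and the mouth at (253,187.5). I need about 6.5 mm of −y travel before going down.

>>> {"method": "arm_command", "body": {
  "delta_pos": [
    [0,-0.1,0],
    [0.05,-0.1,0],
    [0.2,0,0],
    [0.15,0,0],
    [0,0,0]
  ],
  "rotation": [
    [0,0.01,-0.02],
    [0,0,0],
    [0,0,0],
    [0,0,0],
    [0,0,0]
  ]
}}

```text
clock: 7.85
position: [0.441, 0.0884, 0.1591]
tool_rot: [0.677, 1.568, 0.333]
force: [-1.1, -0.2, -3.0]
grip_width: 0.0207
```

Run:
```python
from h import *
np.set_printoptions(precision=4,suppress=True)
for i in range(3): optics.grab_frame('wrist')
plan([.4425,.088,.150])
p,im=grab('wrist','w8')
s=monitor.observe();pos=s['position']; ax=R.from_euler('xyz',s['tool_rot']).apply([1,0,0])
print('tip est',pos+ax*.1124,'px',proj(p,[pos+ax*.1124,[.4425,.088,.041]]))
ps,i2=grab('scene','s8'); print('scene',proj(ps,[pos+ax*.1124,[.4425,.088,.041]]))
pt,i3=grab('top')
a=cv2.resize(im[150:230,220:300],(400,400),interpolation=cv2.INTER_CUBIC); b=cv2.resize(i2[175:225,265:315],(400,400),interpolation=cv2.INTER_CUBIC); cv2.imwrite('pics/w8c.png',np.hstack([a,b]))
```

```text
pos [0.4413 0.0885 0.1597] yaxis [0.337 0.942 0.002] d/30mm [ 0.324 -0.004  0.042] tilt(mrad) [-1.3  3.7  0. ] rot/6deg [ 0.     0.029 -0.023] F [ 0.29  0.75 -3.  ] w 0.0201 t 8.0
tip est [0.4418 0.0887 0.0474] px [[261.2633 193.5664]
 [260.7184 192.1027]]
scene [[288.6557 200.2581]
 [288.6419 202.1775]]
```

View pics/w8c.png

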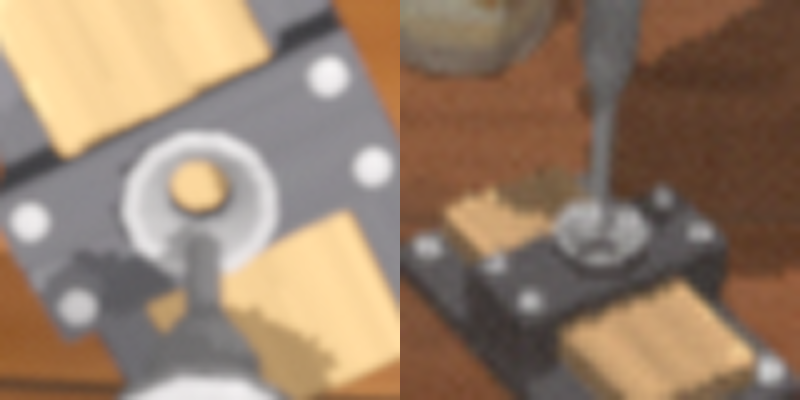

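The mouth is at about (260,190.4) and the tip at about (261,197.6), still roughly 6 mm above it. That leaves it maybe 1–3 mm too far in +z. I'll shift back a little and enter the flare while watching the side forces.

>>> {"method": "arm_command", "body": {
  "delta_pos": [
    [0.05,0,-0.05],
    [0.1,0,0],
    [0.15,0,0],
    [0.1,0,0],
    [0,0,0]
  ],
  "rotation": [
    [0,0.03,-0.02],
    [0,0,0],
    [0,0,0],
    [0,0,0],
    [0,0,0]
  ]
}}

```text
clock: 8.65
position: [0.4399, 0.0893, 0.1469]
tool_rot: [1.337, 1.57, 0.994]
force: [-0.5, 0.2, -3.2]
grip_width: 0.0206
```

Run:
```python
from h import *
np.set_printoptions(precision=4,suppress=True)
F=[]
for i in range(3): optics.grab_frame('wrist'); F.append(monitor.observe()['force'])
print(np.mean(F,0))
plan([.4425,.088,.141])
p,im=grab('wrist','w9')
s=monitor.observe();pos=s['position']; ax=R.from_euler('xyz',s['tool_rot']).apply([1,0,0])
print('tip est',pos+ax*.1124,s['moment'])
a=cv2.resize(im[150:230,220:300],(400,400),interpolation=cv2.INTER_CUBIC); cv2.imwrite('pics/w9c.png',a)
```

```text
[ 0.1031 -0.6119 -2.8477]
pos [0.4401 0.0893 0.1474] yaxis [0.336 0.942 0.001] d/30mm [ 0.213 -0.015  0.089] tilt(mrad) [-0.8  0.9  0. ] rot/6deg [ 0.     0.006 -0.01 ] F [ 0.51 -0.57 -3.97] w 0.0203 t 8.8
tip est [0.4403 0.0894 0.0351] [ 0.0084  0.0581 -0.0154]
```

View pics/w9c.png

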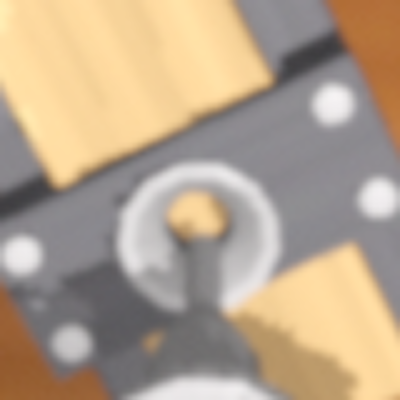

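The ring centre is at about (260,198) and the tip end at (260.8,198), down inside the flare without touching. I'll work out the offset for the height difference.

Run:
```python
from h import *
np.set_printoptions(precision=4,suppress=True)
p=optics.camera_params('wrist')
s=monitor.observe(); Rm=R.from_euler('xyz',s['tool_rot'])
m=onz(p,(260,198),.041); b=onz(p,(259.6,193.5),.0); print('mouth',m,proj(p,[[m[0],m[1],.032],[m[0],m[1],.035]]))
t=onz(p,(260.8,198),.0351); print('tip',t,'mouth-tip tool mm',1e3*Rm.inv().apply(m-t), 'mouth-TCP',1e3*Rm.inv().apply(m-s['position']))
for z in (.012,.018,.024): print(z,onz(p,(259.4,193),z)-[m[0],m[1],z])
```

```text
mouth [0.4418 0.0879 0.041 ] [[260.0135 194.4164]
 [260.0091 195.5843]]
tip [0.444  0.0878 0.0351] mouth-tip tool mm [-5.9025 -0.653  -2.0959] mouth-TCP [106.4792  -0.9419   1.8742]
0.012 [ 0.005  -0.0024  0.    ]
0.018 [ 0.0031 -0.0017  0.    ]
0.024 [ 0.0012 -0.001   0.    ]
```

>>> {"method": "arm_command", "body": {
  "delta_pos": [
    [0,-0.02,-0.08],
    [0.05,0,0],
    [0.1,0,0],
    [0.05,0,0]
  ],
  "rotation": [
    [0,0,0],
    [0,0,0],
    [0,0,0],
    [0,0,0]
  ]
}}

```text
clock: 9.25
position: [0.4377, 0.0897, 0.1415]
tool_rot: [0.857, 1.568, 0.514]
force: [-0.1, -0.1, -3.0]
grip_width: 0.0203
```

```bash
cat > f.py <<'E'
from h import *
np.set_printoptions(precision=4,suppress=True)
F=[];M=[]
for i in range(4): optics.grab_frame('wrist'); s=monitor.observe(); F.append(s['force']); M.append(s['moment'])
print('F',np.mean(F,0),'M',np.mean(M,0)); plan([.4395,.088,.135])
E
python3 f.py
```

```text
F [ 0.2681 -0.2368 -3.591 ] M [ 0.0013 -0.0038 -0.0137]
pos [0.4378 0.0897 0.1417] yaxis [0.337 0.942 0.002] d/30mm [ 0.223 -0.034  0.071] tilt(mrad) [-1.2  2.1  0. ] rot/6deg [ 0.     0.015 -0.017] F [-0.07  0.38 -2.95] w 0.0204 t 9.45
```

>>> {"method": "arm_command", "body": {
  "delta_pos": [
    [0.05,-0.01,0],
    [0.05,0,0],
    [0.05,0,0]
  ],
  "rotation": [
    [0,0.01,-0.01],
    [0,0,0],
    [0,0,0]
  ]
}}

```text
clock: 9.75
position: [0.4379, 0.0894, 0.1371]
tool_rot: [0.879, 1.57, 0.536]
force: [-0.0, 0.6, -3.4]
grip_width: 0.0198
```

```bash
python3 f.py
```

```text
F [ 0.1326 -0.1472 -3.5296] M [-0.0249  0.0496 -0.0008]
pos [0.4379 0.0894 0.1372] yaxis [0.337 0.942 0.001] d/30mm [ 0.073 -0.026  0.067] tilt(mrad) [-0.6  1.   0. ] rot/6deg [-0.     0.007 -0.009] F [ 0.7   0.61 -3.25] w 0.02 t 9.95
```

>>> {"method": "arm_command", "body": {
  "delta_pos": [
    [0.05,0,0],
    [0.05,0,0]
  ],
  "rotation": [
    [0,0,0],
    [0,0,0]
  ]
}}

```text
clock: 10.15
position: [0.438, 0.0895, 0.1342]
tool_rot: [0.847, 1.569, 0.504]
force: [0.1, -0.5, -1.8]
grip_width: 0.0205
```

```bash
python3 f.py
```

```text
F [ 0.4728 -0.1033 -2.0103] M [ 0.0402 -0.0096 -0.0013]
pos [0.4379 0.0894 0.1342] yaxis [0.337 0.942 0.001] d/30mm [-0.025 -0.026  0.064] tilt(mrad) [-0.7  1.2  0. ] rot/6deg [ 0.     0.009 -0.01 ] F [ 0.56  0.1  -2.24] w 0.0202 t 10.35
```

>>> {"method": "arm_command", "body": {
  "delta_pos": [
    [0.05,0,0],
    [0.05,0,0]
  ],
  "rotation": [
    [0,0,0],
    [0,0,0]
  ]
}}

```text
clock: 10.55
position: [0.4382, 0.0894, 0.1315]
tool_rot: [0.781, 1.569, 0.438]
force: [0.1, -0.5, 4.1]
grip_width: 0.0203
```

```bash
python3 f.py
```

```text
F [-0.7424 -0.5203  1.8937] M [-0.0867  0.168   0.014 ]
pos [0.4382 0.0895 0.1314] yaxis [0.337 0.942 0.001] d/30mm [-0.119 -0.031  0.059] tilt(mrad) [-0.8  1.7  0. ] rot/6deg [ 0.     0.012 -0.013] F [-0.61 -0.7   1.8 ] w 0.0201 t 10.75
```

>>> {"method": "arm_command", "body": {
  "delta_pos": [
    [0.05,0,0]
  ],
  "rotation": [
    [0,0,0]
  ]
}}

```text
clock: 10.85
position: [0.4383, 0.0895, 0.1301]
tool_rot: [0.775, 1.569, 0.432]
force: [-2.1, -1.2, 5.8]
grip_width: 0.0204
```

>>> {"method": "arm_command", "body": {
  "delta_pos": [
    [0.04,0,0]
  ],
  "rotation": [
    [0,0,0]
  ]
}}

```text
clock: 10.95
position: [0.4384, 0.0895, 0.129]
tool_rot: [0.768, 1.568, 0.425]
force: [-2.1, -0.7, 7.7]
grip_width: 0.0204
```

```bash
python3 f.py
```

```text
F [-1.5637 -0.2101  4.7107] M [-0.1833  0.3512 -0.0049]
pos [0.4383 0.0894 0.1289] yaxis [0.337 0.942 0.002] d/30mm [-0.203 -0.032  0.054] tilt(mrad) [-0.9  2.1  0. ] rot/6deg [-0.     0.016 -0.015] F [-1.36 -0.2   4.48] w 0.0203 t 11.15
```

>>> {"method": "arm_command", "body": {
  "delta_pos": [
    [0.04,0,0]
  ],
  "rotation": [
    [0,0,0]
  ]
}}

```text
clock: 11.25
position: [0.4385, 0.0894, 0.1279]
tool_rot: [0.741, 1.568, 0.397]
force: [-2.1, -0.3, 9.1]
grip_width: 0.0204
```

>>> {"method": "arm_command", "body": {
  "delta_pos": [
    [0.04,0,0]
  ],
  "rotation": [
    [0,0,0]
  ]
}}

```text
clock: 11.35
position: [0.4384, 0.0894, 0.1267]
tool_rot: [0.755, 1.568, 0.411]
force: [-1.1, -0.4, 1.7]
grip_width: 0.0202
```

```bash
python3 f.py
```

```text
F [-1.0061 -0.3426  0.4793] M [-0.0732  0.3361 -0.003 ]
pos [0.4383 0.0894 0.1266] yaxis [0.337 0.942 0.002] d/30mm [-0.281 -0.031  0.054] tilt(mrad) [-1.   2.1  0. ] rot/6deg [-0.     0.016 -0.015] F [-0.89 -0.59  0.26] w 0.0204 t 11.55
```

The force dropped from about 12.5 N to 4 N net, so the spring has tripped. The stroke is only about 6 mm, so I'll go slightly further to clear 7 mm and stay short of the hard stop.

>>> {"method": "arm_command", "body": {
  "delta_pos": [
    [0.035,0,0]
  ],
  "rotation": [
    [0,0,0]
  ]
}}

```text
clock: 11.65
position: [0.4384, 0.0894, 0.1256]
tool_rot: [0.745, 1.568, 0.402]
force: [-1.0, -0.2, 2.5]
grip_width: 0.0204
```

>>> {"method": "arm_command", "body": {
  "delta_pos": [
    [0.03,0,0]
  ],
  "rotation": [
    [0,0,0]
  ]
}}

```text
clock: 11.75
position: [0.4384, 0.0894, 0.1246]
tool_rot: [0.752, 1.568, 0.408]
force: [-3.4, -0.6, 2.5]
grip_width: 0.0207
```

```bash
python3 f.py
```

```text
F [-0.6153 -0.224   0.3452] M [-0.0851  0.2855  0.0204]
pos [0.4383 0.0894 0.1246] yaxis [0.337 0.942 0.002] d/30mm [-0.347 -0.031  0.054] tilt(mrad) [-0.9  2.1  0. ] rot/6deg [ 0.     0.016 -0.015] F [-1.25  0.11  0.53] w 0.0203 t 11.95
```

>>> {"method": "arm_command", "body": {
  "delta_pos": [
    [0.02,0,0]
  ],
  "rotation": [
    [0,0,0]
  ]
}}

```text
clock: 12.05
position: [0.4384, 0.0895, 0.1241]
tool_rot: [0.763, 1.568, 0.42]
force: [-2.1, -0.4, 2.7]
grip_width: 0.0205
```

```bash
python3 f.py
```

```text
F [-1.1022 -0.3574  0.6141] M [-0.0695  0.3063 -0.0062]
pos [0.4383 0.0894 0.124 ] yaxis [0.337 0.942 0.002] d/30mm [-0.367 -0.031  0.055] tilt(mrad) [-0.9  2.   0. ] rot/6deg [-0.     0.015 -0.015] F [-0.87 -0.4   0.91] w 0.0205 t 12.25
```

The stroke is now about 8.4 mm at a steady 4 N net, with no hard stop. Now straight up.

>>> {"method": "arm_command", "body": {
  "delta_pos": [
    [-0.1,0,0],
    [-0.2,0,0],
    [-0.3,0,0],
    [-0.4,0,0],
    [-0.5,0,0],
    [-0.6,0,0],
    [-0.6,0,0],
    [-0.4,0,0],
    [-0.1,0,0],
    [0,0,0]
  ],
  "rotation": [
    [0,0,0],
    [0,0,0],
    [0,0,0],
    [0,0,0],
    [0,0,0],
    [0,0,0],
    [0,0,0],
    [0,0,0],
    [0,0,0],
    [0,0,0]
  ]
}}

```text
clock: 13.25
position: [0.4378, 0.0891, 0.2282]
tool_rot: [0.723, 1.566, 0.379]
force: [-0.8, 0.0, -3.9]
grip_width: 0.0202
```

```bash
sed -i 's/plan(.*/plan([.456,.2931,.227])/' f.py; python3 f.py
```

```text
F [-0.23    0.3285 -3.4691] M [ 0.0034  0.0406 -0.002 ]
pos [0.4374 0.089  0.2271] yaxis [0.337 0.941 0.002] d/30mm [ 0.012  6.615 -1.71 ] tilt(mrad) [-0.9  2.2  0. ] rot/6deg [-0.     0.017 -0.015] F [ 0.03  0.7  -3.15] w 0.0201 t 13.45
```

>>> {"method": "arm_command", "body": {
  "delta_pos": [
    [0,0.3,-0.08],
    [0,0.6,-0.15],
    [0,0.85,-0.22],
    [0,0.95,-0.25],
    [0,0.95,-0.25],
    [0,0.95,-0.25],
    [0,0.75,-0.19],
    [0,0.45,-0.12],
    [0,0.15,-0.04],
    [0,0,0]
  ],
  "rotation": [
    [0,0.01,-0.01],
    [0,0,0],
    [0,0,0],
    [0,0,0],
    [0,0,0],
    [0,0,0],
    [0,0,0],
    [0,0,0],
    [0,0,0],
    [0,0,0]
  ]
}}

```text
clock: 14.45
position: [0.4519, 0.2837, 0.2221]
tool_rot: [-2.346, 1.563, -2.69]
force: [0.0, -0.6, -3.5]
grip_width: 0.0204
```

```bash
python3 f.py
```

```text
F [-0.0769 -0.275  -3.6442] M [-0.0259 -0.0083 -0.0071]
pos [0.4523 0.2825 0.2226] yaxis [ 0.339  0.941 -0.005] d/30mm [-0.15   0.375 -0.004] tilt(mrad) [ 3.1 -6.1  0. ] rot/6deg [ 0.    -0.045  0.048] F [ 0.51 -0.23 -3.26] w 0.0203 t 14.65
```

>>> {"method": "arm_command", "body": {
  "delta_pos": [
    [0,0.17,0],
    [0,0.17,0],
    [0,0.02,0]
  ],
  "rotation": [
    [0,-0.02,0.03],
    [0,-0.015,0.02],
    [0,0,0]
  ]
}}

```text
clock: 14.95
position: [0.4568, 0.2919, 0.223]
tool_rot: [1.636, 1.57, 1.288]
force: [0.6, -1.2, -4.1]
grip_width: 0.0205
```

```bash
python3 f.py
```

```text
F [ 0.2555  0.0544 -3.5003] M [-0.0214 -0.004  -0.0075]
pos [0.4565 0.2914 0.2229] yaxis [0.342 0.94  0.001] d/30mm [-0.135  0.049 -0.036] tilt(mrad) [-0.6 -0.1 -0. ] rot/6deg [ 0.    -0.003 -0.005] F [-0.33 -0.42 -2.86] w 0.0203 t 15.15
```

>>> {"method": "arm_command", "body": {
  "delta_pos": [
    [0.05,0.045,-0.03],
    [0.15,0,0],
    [0.1,0,0],
    [0,0,0]
  ],
  "rotation": [
    [0,0.01,-0.01],
    [0,0,0],
    [0,0,0],
    [0,0,0]
  ]
}}

```text
clock: 15.55
position: [0.4559, 0.2928, 0.213]
tool_rot: [-2.612, 1.569, -2.96]
force: [-0.1, -0.5, -3.7]
grip_width: 0.0199
```

```bash
python3 f.py
python3 - <<'E'
from h import *
p,im=grab('wrist','w10'); s=monitor.observe()
print(proj(p,[[.456,.293,.088],s['position']-[0,0,.1124]]))
cv2.imwrite('pics/w10c.png',cv2.resize(im[120:260,190:330],(560,560),interpolation=cv2.INTER_CUBIC))
E
```

```text
F [-0.0266 -0.0343 -3.0614] M [0.0062 0.0266 0.0021]
pos [0.4561 0.293  0.2136] yaxis [ 0.342  0.94  -0.   ] d/30mm [-0.447  0.002 -0.007] tilt(mrad) [-0.2 -1.3 -0. ] rot/6deg [-0.    -0.012  0.003] F [-0.41 -0.03 -3.31] w 0.0202 t 15.75
[[261.16437477 188.60621934]
 [261.24802931 193.63057324]]
```

View pics/w10c.png

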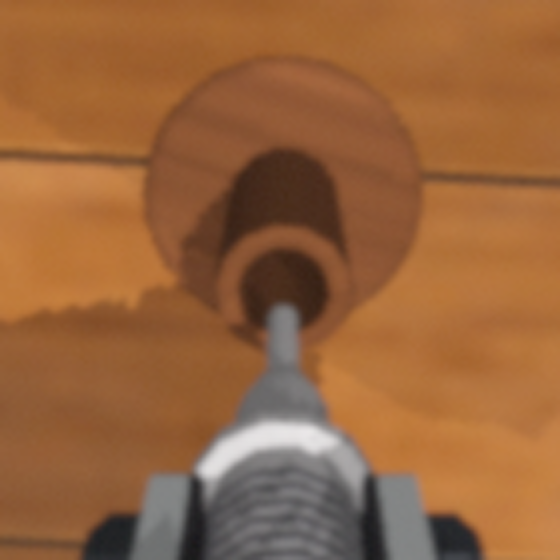

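The rim centre is at (261.2,191.2) and the tip at (260.8,197), about 12 mm above it. That agrees with the prediction to under 1 mm, so I'll lower it.

>>> {"method": "arm_command", "body": {
  "delta_pos": [
    [0.2,0,0],
    [0.3,0,0],
    [0.4,0,0],
    [0.35,0,0],
    [0.15,0,0],
    [0,0,0]
  ],
  "rotation": [
    [0,0,0],
    [0,0,0],
    [0,0,0],
    [0,0,0],
    [0,0,0],
    [0,0,0]
  ]
}}

```text
clock: 16.4
position: [0.4557, 0.2927, 0.1671]
tool_rot: [-2.555, 1.569, -2.904]
force: [-0.1, 0.0, -2.9]
grip_width: 0.0201
```

```bash
python3 f.py
```

```text
F [-0.2456 -0.1458 -3.5266] M [ 0.015  -0.0069 -0.023 ]
pos [0.4563 0.2931 0.1684] yaxis [0.342 0.94  0.001] d/30mm [-1.952 -0.002 -0.009] tilt(mrad) [-0.8 -0.5 -0. ] rot/6deg [-0.    -0.007 -0.006] F [-0.72  0.15 -3.38] w 0.0202 t 16.6
```

>>> {"method": "arm_command", "body": {
  "delta_pos": [
    [0.1,0,-0.01],
    [0.15,0,0],
    [0.2,0,0],
    [0.2,0,0],
    [0.15,0,0],
    [0.08,0,0],
    [0,0,0]
  ],
  "rotation": [
    [0,0,0],
    [0,0,0],
    [0,0,0],
    [0,0,0],
    [0,0,0],
    [0,0,0],
    [0,0,0]
  ]
}}

```text
clock: 17.3
position: [0.4562, 0.2935, 0.1402]
tool_rot: [1.69, 1.569, 1.342]
force: [0.1, 0.1, -3.2]
grip_width: 0.0204
```

```bash
python3 f.py
```

```text
F [-0.2295  0.2337 -3.0435] M [0.0073 0.0114 0.0048]
pos [0.4564 0.2937 0.1409] yaxis [0.342 0.94  0.002] d/30mm [-2.871 -0.015 -0.007] tilt(mrad) [-2.2  1.2  0. ] rot/6deg [ 0.     0.004 -0.023] F [ 0.18 -0.31 -3.38] w 0.0205 t 17.5
```

>>> {"method": "arm_command", "body": {
  "delta_pos": [
    [0.1,-0.015,0],
    [0.15,0,0],
    [0.15,0,0],
    [0.1,0,0],
    [0.05,0,0]
  ],
  "rotation": [
    [0,0,-0.02],
    [0,0,0],
    [0,0,0],
    [0,0,0],
    [0,0,0]
  ]
}}

```text
clock: 18.0
position: [0.4565, 0.2934, 0.1234]
tool_rot: [0.808, 1.57, 0.46]
force: [-0.1, -0.8, -3.4]
grip_width: 0.0203
```

```bash
python3 f.py
```

```text
F [-0.2059  0.0022 -3.7905] M [-0.0342  0.027  -0.0151]
pos [0.4566 0.2934 0.1239] yaxis [0.342 0.94  0.001] d/30mm [-3.438 -0.013 -0.012] tilt(mrad) [-0.8  1.4  0. ] rot/6deg [ 0.     0.01  -0.012] F [ 0.29 -0.22 -4.01] w 0.0204 t 18.2
```

>>> {"method": "arm_command", "body": {
  "delta_pos": [
    [0.04,-0.01,-0.01],
    [0.04,0,0],
    [0.03,0,0]
  ],
  "rotation": [
    [0,0,0],
    [0,0,0],
    [0,0,0]
  ]
}}

```text
clock: 18.5
position: [0.4564, 0.2934, 0.1208]
tool_rot: [0.928, 1.568, 0.58]
force: [-0.2, 0.0, -3.4]
grip_width: 0.0202
```

```bash
python3 f.py
```

```text
F [-0.1832 -0.0709 -3.7293] M [ 0.0018  0.0209 -0.021 ]
pos [0.4564 0.2934 0.1208] yaxis [0.342 0.94  0.002] d/30mm [-3.539 -0.007 -0.004] tilt(mrad) [-1.3  2.   0. ] rot/6deg [ 0.     0.014 -0.019] F [-0.55  0.1  -3.58] w 0.0205 t 18.7
```

>>> {"method": "arm_command", "body": {
  "delta_pos": [
    [0.025,0,0]
  ],
  "rotation": [
    [0,0,0]
  ]
}}

```text
clock: 18.8
position: [0.4566, 0.2935, 0.1203]
tool_rot: [0.921, 1.568, 0.572]
force: [-3.9, -3.2, 18.5]
grip_width: 0.0201
```

```bash
python3 f.py
```

```text
F [-2.006  -0.5016  4.3679] M [-0.3079  0.4009 -0.0183]
pos [0.4566 0.2935 0.1204] yaxis [0.342 0.94  0.002] d/30mm [-3.553 -0.01  -0.007] tilt(mrad) [-1.6  2.4  0. ] rot/6deg [-0.     0.016 -0.022] F [-2.71 -0.62  5.17] w 0.0204 t 19.0
```

The collar is seated at TCP z 0.1204, the same height as at the grasp. I'll release it.

>>> {"method": "arm_command", "body": {
  "delta_pos": [
    [0,0,0],
    [0,0,0],
    [0,0,0],
    [0,0,0],
    [0,0,0],
    [0,0,0],
    [0,0,0],
    [0,0,0]
  ],
  "rotation": [
    [0,0,0],
    [0,0,0],
    [0,0,0],
    [0,0,0],
    [0,0,0],
    [0,0,0],
    [0,0,0],
    [0,0,0]
  ],
  "gripper": -1
}}

```text
clock: 19.8
position: [0.4569, 0.2938, 0.1205]
tool_rot: [0.956, 1.567, 0.607]
force: [0.2, 0.8, 1.0]
grip_width: 0.0853
```

```bash
python3 f.py
```

```text
F [0.2936 0.0058 0.3483] M [-0.0021  0.011   0.0077]
pos [0.4569 0.2938 0.1205] yaxis [0.342 0.94  0.003] d/30mm [-3.549 -0.02  -0.014] tilt(mrad) [-2.2  3.2  0. ] rot/6deg [ 0.     0.022 -0.031] F [-0.15 -0.7   0.48] w 0.0853 t 20.0
```

>>> {"method": "arm_command", "body": {
  "delta_pos": [
    [-0.2,0,0],
    [-0.4,0,0],
    [-0.6,0,0],
    [-0.7,0,0],
    [-0.7,0,0],
    [-0.6,0,0],
    [-0.4,0,0],
    [-0.1,0,0],
    [0,0,0],
    [0,0,0]
  ],
  "rotation": [
    [0,0,0],
    [0,0,0],
    [0,0,0],
    [0,0,0],
    [0,0,0],
    [0,0,0],
    [0,0,0],
    [0,0,0],
    [0,0,0],
    [0,0,0]
  ]
}}

```text
clock: 21.0
position: [0.4566, 0.2933, 0.2427]
tool_rot: [1.003, 1.563, 0.654]
force: [0.1, -0.1, 0.3]
grip_width: 0.0853
```

```bash
python3 f.py
python3 - <<'E'
from h import *
p,im=grab('wrist'); ps,i2=grab('scene','s_end')
print(proj(p,[[.456,.293,.162],[.456,.293,.09]]))
a=cv2.resize(im,(400,300)); b=cv2.resize(i2[130:280,90:440],(700,300)); i0=cv2.imread('pics/scene0.png')
c=lambda x:cv2.resize(x[170:250,170:230],(300,400),interpolation=cv2.INTER_CUBIC)
top=np.hstack([c(i0),c(i2)]); cv2.imwrite('pics/end.png',np.vstack([top,cv2.resize(i2[100:230,50:450],(600,195))]))
E
```

```text
F [-0.1051 -0.2429  0.007 ] M [-0.0052  0.0116  0.0072]
pos [0.4565 0.2933 0.2422] yaxis [0.342 0.94  0.006] d/30mm [ 0.506 -0.013 -0.015] tilt(mrad) [-4.1  5.4  0. ] rot/6deg [-0.     0.035 -0.054] F [-0.05 -0.64 -0.51] w 0.0852 t 21.2
[[260.05445384 206.73757004]
 [259.79752659 179.15415589]]
```

View pics/end.png

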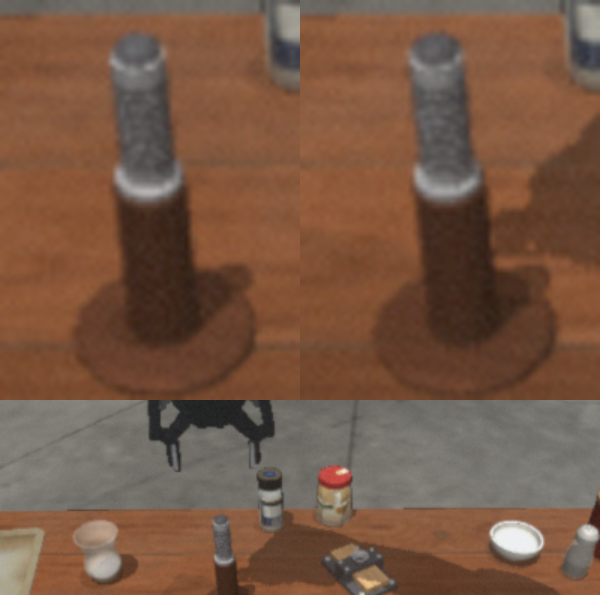

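The before and after crops look identical: cap at about (138,50) and collar at (148,180) in both. The gripper is well clear and the bystanders are in place.

```bash
python3 -c "
from h import *
print(bot.job_done())"
```

```text
the job is handed in; nothing more can be done
None
```

I took the punch out of its stand, tripped it once on the tag through the jig's guide, and hung it back fully home. I let go, raised the gripper clear and handed the job in at about 21 s.

- **Press:** the net force rose from 4 N at first to about 12.5 N, then dropped to about 4 N, which is the trip. I went on about 4 mm further, to an estimated 8.4 mm of point travel. The force stayed near 4 N there, so the point was past 7 mm and short of the hard stop. That travel is worked out from arm height and spring force, not read directly.
- **Trip elsewhere:** I saw no load on the point anywhere except in the guide.
- **Seating:** the collar met the rim at the same tool height as at the grasp (0.1204 m). There was a brief 18.5 N reading (about 22 N net) as it seated. The final pictures of the punch and stand match the first ones.
- **Surroundings:** the jars, glass, bowl and jig look undisturbed in the final scene picture.
- **Disagreement:** while the tip was in the guide, the wrist camera placed it about 4 mm from where the tool position implied. I aligned it by eye against the guide mouth. Side forces stayed at about 3.5 N or less during the press and about 5 N at seating.

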